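# Load the capacitor tray and hold the test tweezers at their zeroing gap

### The arm

A 7-joint arm with a two-finger parallel gripper is mounted at the origin on the work surface; the furniture and walls round the work are solid. World frame = base frame: x ahead of the robot, y to its left, z up, the work surface at z = 0. Lengths are in m, angles in rad, forces in N, time in s.
With the tool pointing down it reaches from about 0.425 to 0.8 m from the base axis. Payload 8.3 kg.
Tool frame: the origin (TCP) lies midway between the tips of the shut fingers; the grasp point (between the pads) lies 19 mm behind it; z points along the fingers, y is the line along which they close (so a half turn about z gives the same grasp; the last joint's range is limited). The gripper opens to 85 mm and grips with 20 to 120 N. Pads are 22 mm wide; open, the fingers measure 114 mm over their backs; the gripper's body (76 mm by 85 mm) begins 54 mm behind the grasp point. The pads swing forward as they close: fully open they stand 13 mm farther back than shut.
Start: joints at [1.252, 0.383, 0.016, 1.37, -0.006, 1.388, -0.046], TCP at [0.158, -0.605, 0.231] pointing down, gripper open.
Joint ranges: [-2.95, 2.95], [-0.25, 2.06], [-1.52, 1.56], [0.18, 2.33], [-1.44, 4.58], [0.02, 2.06], [-3.01, 3.01]. Speed limits (rad/s): [2.39, 2.39, 3.01, 3.01, 3.14, 3.14, 3.14].

### API

Orientations are given as [roll, pitch, yaw] about the fixed x, y, z axes, in that order (R = Rz(yaw) Ry(pitch) Rx(roll)).
In Python, from rig import robot gives the robot as it stands.
- The arm moves only by the tool jog_arm, never from a script. Its argument "series" is a list that holds one entry, the list of rows, each a list of 7 numbers: the turn, a rotation vector about the tool's x, y, z in rad, then the shift along the tool's x, y, z in mm, then the opening, from 0 (shut) to 1 (fully open). A call has 1 to 12 rows; each row is the pose to reach, as a shift and turn from the pose commanded when the call began, along the tool's axes at that moment; what a row does not reach only later rows make up. A row lasts 1/8 s, in which the tool goes at most 62.5 mm and 10.7 degrees, less where a joint would pass 70% of its speed; a pose out of reach is approached as far as the arm can. A call with a gripper value outside its range is refused whole. The fingers move at their own pace and stop on an object; the grip force is fixed at half the most. Time passes only in rows, so rows that repeat a pose let the fingers close. It gives the time, the measured TCP pose, the force, the opening and the grip force at its end, in the units of the state.
- robot.get_state(): the state, without advancing time (a new reading comes with each control period).
- robot.camera(name): name is "scene" or "top" or "wrist"; returns (picture, depth): 480x640x3 uint8, red, green, blue; 480x640 float32, m along the optical axis (not along the pixel's ray), 0 where there is no reading.
- robot.camera_model(name): a dict with "mtx" (3x3 intrinsics, pixels), "R" (3x3) and "t" (3): a world point X has camera coordinates R X + t. Camera axes: x right, y down, z forward; pixel columns grow to the right and rows downward; lengths in m; the calibration is good to about 2 mm. The wrist camera is an equidistant fisheye: a pixel r from the principal point sees the ray r / f radians off the axis. A picture is of the moment at which its call begins: read the wrist's pose just before it. camera_model takes no time and is no camera call; for the wrist camera it gives the pose at the moment of the call.
- robot.sign_off(): hands the job in; it is judged then, once.
The state is a dict: "t": time; "qpos": joint angles; "joint_velocities": joint speeds; "tau": joint torques, N m; "tool_pos": TCP position; "orientation": TCP orientation; "wrist_force": force on the tool from outside, world axes, zero at the start; "torque": the same for the moment, N m; "opening": finger opening in m; "finger_force": force on a finger pad.
Only numpy, scipy, OpenCV 4.12 (cv2) and the standard library are available. Lean on these libraries where they do the work, as an engineer would, in place of code of your own. Each camera call takes 0.05 s, during which the arm holds its last target. There are 200 camera calls.

### The job

Get the capacitors ready for measuring: stand the two loose can capacitors upright in the two empty cells of the wooden tray, one per cell, solder tabs up. Then pick the test tweezers up off their cradle, squeeze them until the tips are 10 mm apart (the long mark on their gap scale), and hold them so, level, still and in free air with the tips at least 10 cm above the bench, for the meter's open-circuit zero: finish while holding them, do not put them back. Never pinch the tips shut, and leave the loaded capacitors and everything else on the bench where they are.

Things in the scene. Friction and masses are not known exactly. Their poses are not given: they have to be found in the camera images.
- tray: light plywood tray, fixed, 200 mm long (x, with its end cheeks) by 46 mm wide (y) by 22 mm high, one row of four open cells along its x; origin at the centre of its underside, z up. Walls and dividers 4 mm thick, inner floor 4 mm above the bench, cells 39 x 38 mm and 18 mm deep, 43 mm apart. Two cells are filled and two empty; which ones varies, and so does the side of the bench it stands on
- cell_1 (a point): centre of the floor of tray cell 1 of 4, counted along the tray's +x (4 mm above the bench); cell walls rise 18 mm above it
- cell_2 (a point): centre of the floor of tray cell 2 of 4, counted along the tray's +x (4 mm above the bench); cell walls rise 18 mm above it
- cell_3 (a point): centre of the floor of tray cell 3 of 4, counted along the tray's +x (4 mm above the bench); cell walls rise 18 mm above it
- cell_4 (a point): centre of the floor of tray cell 4 of 4, counted along the tray's +x (4 mm above the bench); cell walls rise 18 mm above it
- can_1_center (a point): black can capacitor, a plain cylinder 30 mm across and 60 mm tall (about 75 g), a pale stripe down one side and two 6 mm solder tabs on top; the point is its centre, 30 mm above its foot, z up. Already stands in a tray cell: leave it there
- can_2_center (a point): black can capacitor, a plain cylinder 30 mm across and 60 mm tall (about 75 g), a pale stripe down one side and two 6 mm solder tabs on top; the point is its centre, 30 mm above its foot, z up. Already stands in a tray cell: leave it there
- can_3_center (a point): black can capacitor, a plain cylinder 30 mm across and 60 mm tall (about 75 g), a pale stripe down one side and two 6 mm solder tabs on top; the point is its centre, 30 mm above its foot, z up. Loose, stands on the bench between tray and cradle: to be loaded
- can_4_center (a point): black can capacitor, a plain cylinder 30 mm across and 60 mm tall (about 75 g), a pale stripe down one side and two 6 mm solder tabs on top; the point is its centre, 30 mm above its foot, z up. Loose, stands on the bench between tray and cradle: to be loaded
- tweezers_grip (a point): grip point of the sprung test tweezers (90 g, balanced about here): on the mid-line between the legs at the ribbed finger grips, half-way up the 14 mm high legs (41 mm above the bench at rest); x to the tips 70 mm ahead, y across the legs, z up. Grip from above across the legs (along y). Outer faces here: 28.3 mm apart when free, 22 mm apart and parallel at 10 mm tip gap
- tweezers: the tweezers, lying level on the cradle: black head with a small display (54 x 34 x 18 mm, centre 89 mm behind the grip point), two straight legs 6 mm thick side by side, black with steel shanks in front and thin brass tips; it carries the right (-y) leg, the left leg swings. Origin 7 mm under the grip point, same axes
- tweezers_leg (a joint): swing of the left leg, rad: 0 free (tips 21 mm apart), 0.067 at 10 mm, 0.127 when the tips meet. Its pivot is in the head, 95 mm behind the grip point: each mm of squeeze at the grip closes the tips by 1.74 mm. Linear spring: about 6 N on each finger at 10 mm tip gap, about 11.5 N when the tips meet; springs open when let go
- gap_mark (a point): the long line on the gap scale, an aluminium blade 8 mm wide that lies across the top of both legs, 34 mm ahead of the grip point, fixed to the right leg; when the outer edge of the left leg lies under this line the tips are 10 mm apart
- tip_left (a point): inner face of the left (+y) tip of the tweezers, at the very end, on the swinging leg
- tip_right (a point): inner face of the right (-y) tip of the tweezers, at the very end; the tip gap is the distance between these two points, 21 mm when free
- cradle: grey rest of the tweezers, fixed, 186 x 70 mm base plate 8 mm high, origin at the bench under the tweezers' grip point, x towards the tips. The legs and head lie 34 mm above the bench on a rear saddle (x -114 to -58 mm, lips to 42 mm height, 48 mm apart) and a 64 mm wide front bar (x 24 to 38 mm, end stops 56 mm apart, to 40 mm height); between them only the base plate lies below, so fingers fit beside the legs
- mug: white mug beyond the work, leave alone
- coil_1: copper coil on a foam offcut beyond the work, leave alone
- cap_1: small film capacitor with wire leads on the foam offcut, leave alone
There are look-alikes about, which are no part of the job. Of the things that look like the tweezers, the smaller one is meant.

How it is judged:
On the way, in this order (a step that is already met when the one before it is completed fails the run):
1. both loose capacitors stand in the tray, let go (z of can_3_center in the frame of tray between 0.028 and 0.042 m and x of can_3_center in the frame of tray between -0.086 and 0.086 m and y of can_3_center in the frame of tray between -0.02 and 0.02 m and angle between each of can_3_center, can_4_center's own z axis and vertical below 0.15 rad and z of can_4_center in the frame of tray between 0.028 and 0.042 m and x of can_4_center in the frame of tray between -0.086 and 0.086 m and y of can_4_center in the frame of tray between -0.02 and 0.02 m and contact force between each of can_3, can_4 and the fingers below 0.1 N), for 0.2 s.
2. the tweezers are lifted clear with the tips at the mark (height (world z) of each of tip_left, tip_right above 0.09 m and distance between tip_left and tip_right between 0.008 and 0.012 m), for 0.3 s.
At the end, for the whole second after the job is handed in: all four capacitors stand upright (within 0.15 rad) in tray cells, one each; the fingers hold the tweezers squeezed, tips 8 to 12 mm apart, level within 0.3 rad, both tips over 90 mm above the bench, still (under 15 mm/s), touching neither cradle nor tray, all through the last second (all of step 2 and z of can_1_center in the frame of tray between 0.028 and 0.042 m and x of can_1_center in the frame of tray between -0.086 and 0.086 m and y of can_1_center in the frame of tray between -0.02 and 0.02 m and angle between each of can_1_center, can_2_center, can_3_center, can_4_center's own z axis and vertical below 0.15 rad and z of can_2_center in the frame of tray between 0.028 and 0.042 m and x of can_2_center in the frame of tray between -0.086 and 0.086 m and y of can_2_center in the frame of tray between -0.02 and 0.02 m and z of can_3_center in the frame of tray between 0.028 and 0.042 m and x of can_3_center in the frame of tray between -0.086 and 0.086 m and y of can_3_center in the frame of tray between -0.02 and 0.02 m and z of can_4_center in the frame of tray between 0.028 and 0.042 m and x of can_4_center in the frame of tray between -0.086 and 0.086 m and y of can_4_center in the frame of tray between -0.02 and 0.02 m and angle between tweezers_grip's own z axis and vertical below 0.3 rad and contact force between tweezers and the fingers above 1 N and contact force between tweezers and cradle below 0.1 N and contact force between tweezers and tray below 0.1 N and linear speed of tweezers below 0.015 m/s and angular speed of tweezers below 0.15 rad/s); the arm keeps its last pose, push and grip.
It fails at once if the tweezer tips pinched shut (under 3 mm) (distance between tip_left and tip_right below 0.003 m).
It fails at once if a loaded capacitor taken out or disturbed by over 20 mm (distance of any of can_1_center, can_2_center from where it was at the start of the episode above 0.02 m).
It fails at once if mug, coil or film capacitor moved by over 30 mm (distance of any of mug, coil_1, cap_1 from where it was at the start of the episode above 0.03 m).
It also fails if it takes over 64 s, if anything falls off the work surface, if the arm or the gripper's body presses on something with over 40 N, if the wrist force passes 120 N, or if a joint passes its speed limit or range.

## Working session

There is one attempt and no reset: what is moved stays moved. The work goes in short steps, Python scripts to look and compute and a tool call to move; the robot and the scene stay as the last step left them, time stands still between calls to the robot, and variables do not carry over. Pictures are saved under pics/ and viewed, at most 10 in all, crops included, and the job is handed in when it is done.

Besides the shell and the picture viewer there is one more tool, called in YAML: its name, and indented under it one key for each argument. jog_arm: Moves the arm, as the interface text tells. Its arguments: {"type":"object","properties":{"series":{"type":"array"}},"required":["series"]}

```bash
mkdir -p pics; ls; python3 - <<'E'
from rig import robot
import cv2,numpy as np
print(robot.get_state())
for n in("scene","top"):
    p,d=robot.camera(n); np.savez(f"pics/{n}0.npz",p=p,d=d,**robot.camera_model(n)); cv2.imwrite(f"pics/{n}0.png",p[...,::-1]); m=robot.camera_model(n);print(n,m)
E
```

```text
pics
{'t': 0.0, 'qpos': array([ 1.2520725 ,  0.38422865,  0.0163671 ,  1.37116977, -0.00630248,
        1.38820328, -0.04646484]), 'joint_velocities': array([ 4.20495468e-04,  1.05470439e-03, -3.76747287e-04, -9.30027583e-04,
        1.25916495e-05, -2.75373360e-04,  8.19250334e-04]), 'tau': array([ 6.57336022e-04, -6.27585912e+01,  8.44549555e-01, -3.71825480e+01,
        1.65566738e-02,  1.42962814e-02, -3.86302941e-05]), 'tool_pos': array([ 0.1580613 , -0.60415525,  0.23027767]), 'orientation': array([-3.13963297e+00,  3.04778968e-05,  2.55928590e-01]), 'wrist_force': array([ 0.24548151,  0.58620629, -0.20678223]), 'torque': array([-0.03042181, -0.01232872, -0.04090226]), 'finger_force': 0.0, 'opening': 0.08561237723319493}
scene {'mtx': array([[504.44822587,   0.        , 310.59985388],
       [  0.        , 504.44822587, 238.09592985],
       [  0.        ,   0.        ,   1.        ]]), 'R': array([[-0.46170754, -0.88702291,  0.00406298],
       [-0.56792592,  0.29208848, -0.76950924],
       [ 0.68138557, -0.35759569, -0.63862276]]), 't': array([0.24574459, 0.37466068, 0.62789143])}
top {'mtx': array([[554.5565505 ,   0.        , 325.78334588],
       [  0.        , 554.5565505 , 241.24498517],
       [  0.        ,   0.        ,   1.        ]]), 'R': array([[ 0.00546681, -0.99998   , -0.00318013],
       [-0.98959063, -0.00495262, -0.14382579],
       [ 0.14380717,  0.0039333 , -0.98959791]]), 't': array([-0.02219383,  0.53026767,  1.26167844])}
```

View pics/top0.png

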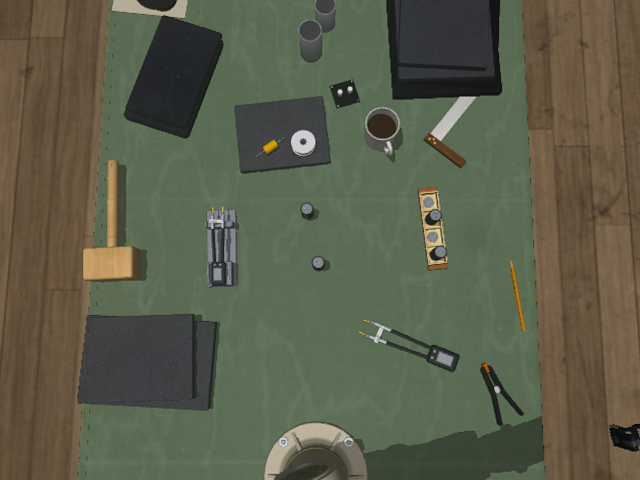

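View pics/scene0.png

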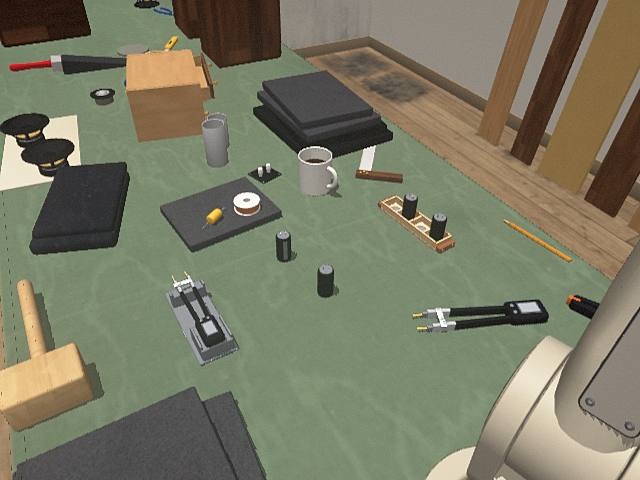

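The top view shows two pairs of tweezers. The pair on the grey cradle (220,247) is about 80 px long; the pair on the bare bench (410,345) is about 105 px. The smaller one, on the cradle, is meant. The loose black cans are at (307,211) and (318,263). The grey tumblers at (310,40) are look-alikes. The tray is at (433,228), with loaded cans at (434,216) and (439,253) and empty cells at (428,203) and (433,238).

```bash
cat > h.py <<'E'
import numpy as np,cv2
def load(f):
    z=np.load(f); return z['p'],z['d'],z['mtx'],z['R'],z['t']
def cloud(d,K,R,t):
    v,u=np.indices(d.shape); c=np.stack([(u-K[0,2])/K[0,0]*d,(v-K[1,2])/K[1,1]*d,d],-1)
    return (c-t)@R
def ray(uv,z,K,R,t):
    uv=np.atleast_2d(uv).astype(float); dr=np.c_[(uv-K[:2,2])/K[0,0],np.ones(len(uv))]@R; o=-R.T@t
    return o+dr*((z-o[2])/dr[:,2])[:,None]
E
python3 - <<'E'
from h import *
p,d,K,R,t=load('pics/top0.npz'); W=cloud(d,K,R,t)
hsv=cv2.cvtColor(p,cv2.COLOR_RGB2HSV)
def box(u0,u1,v0,v1):
    m=np.zeros(d.shape,bool); m[v0:v1,u0:u1]=1; return m
print('bench z',np.median(W[...,2][280:300,300:400]))
for n,b in dict(c3=(290,325,195,225),c4=(300,335,250,275),t1=(422,447,205,227),t2=(427,452,242,263)).items():
    m=box(*b)&(W[...,2]>.055)&(W[...,2]<.075)&(d>0); q=W[m]; mn,mx=q[:,:2].min(0),q[:,:2].max(0); print(n,m.sum(),np.median(q[:,2]),q.mean(0)[:2],(mn+mx)/2,mx-mn)
m=box(405,460,180,280)&(W[...,2]>.015)&(W[...,2]<.03)
r=cv2.minAreaRect(W[m][:,:2].astype(np.float32)); print('tray depth',r,cv2.boxPoints(r))
m=box(405,460,180,280)&(hsv[...,0]>8)&(hsv[...,0]<28)&(hsv[...,1]>60)
vv,uu=np.nonzero(m); r=cv2.minAreaRect(ray(np.c_[uu,vv],.02,K,R,t)[:,:2].astype(np.float32)); print('tray col',r)
m=box(195,245,195,295)
for lo,hi in((.004,.02),(.028,.038),(.04,.056)):
    q=W[m&(W[...,2]>lo)&(W[...,2]<hi)]; r=cv2.minAreaRect(q[:,:2].astype(np.float32)); print(lo,len(q),r,np.median(q[:,2]))
for n,bx in(('top',(185,255,190,300)),):
    c=p[bx[2]:bx[3],bx[0]:bx[1]]; cv2.imwrite('pics/crop_tw.png',cv2.resize(c[...,::-1],None,fx=5,fy=5,interpolation=cv2.INTER_CUBIC))
E
```

```text
bench z 0.0009535176267618594
c3 127 0.060746323892366755 [0.60301544 0.02637561] [0.60294256 0.02694658] [0.02796874 0.02820984]
c4 129 0.06056006132569034 [ 4.78636681e-01 -4.25485654e-04] [4.79221049e-01 3.27938790e-04] [0.02830558 0.0275165 ]
t1 135 0.06398826582383212 [ 0.58883368 -0.27025692] [ 0.58951066 -0.27132208] [0.02853553 0.02977011]
t2 138 0.06446572060392984 [ 0.50314443 -0.27955029] [ 0.50325704 -0.28079767] [0.02779034 0.02920247]
tray depth ((0.5676845908164978, -0.273012638092041), (0.1981237530708313, 0.04743373394012451), 6.397475719451904) [[ 0.46659696 -0.26048145]
 [ 0.47188222 -0.30761978]
 [ 0.6687722  -0.28554383]
 [ 0.66348696 -0.2384055 ]]
tray col ((0.5674384832382202, -0.27304884791374207), (0.19898125529289246, 0.05019182339310646), 6.25202751159668)
0.004 1439 ((0.5282608270645142, 0.236788809299469), (0.24259600043296814, 0.11949867010116577), 1.7390813827514648) 0.007567367208678337
0.028 246 ((0.5140874981880188, 0.23295694589614868), (0.17522014677524567, 0.06397998332977295), 1.106362223625183) 0.0344230020434077
0.04 748 ((0.5172386169433594, 0.23154091835021973), (0.18301445245742798, 0.06214308366179466), 2.5704383850097656) 0.049047809555211166
```

View pics/crop_tw.png

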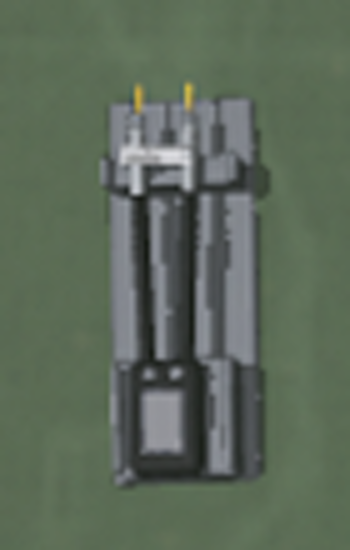

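The crop confirms it: the tweezers lie on the grey cradle, tips up at (138,97) and (188,97), white gap scale at (155,155), head with display at (160,420). Next is the helper and the first move, to above can c4.

```bash
cat >> h.py <<'E'
from scipy.spatial.transform import Rotation as Ro
def rel(s,*tg):
    R0=Ro.from_euler('xyz',s['orientation'])
    for x,y,z,yaw in tg:
        sh=R0.inv().apply(np.array([x,y,z])-s['tool_pos'])*1000
        rv=(R0.inv()*Ro.from_euler('xyz',[np.pi,0,yaw])).as_rotvec()
        print(np.round(rv,3),np.round(sh,1))
E
python3 - <<'E'
from h import *; from rig import robot
rel(robot.get_state(),(.45,-.3,.2,.11),(.479,0,.17,.11),(.479,0,.031,.11))
E
```

```text
[-0.002  0.     0.146] [ 359.4 -220.4   30.8]
[-0.002  0.     0.146] [ 463.4 -503.2   61.3]
[-0.002  0.     0.146] [ 463.4 -503.   200.3]
```

jog_arm:
  series:
    - [[-0.002, 0, 0.146, 359.4, -220.4, 31, 1], [-0.002, 0, 0.146, 359.4, -220.4, 31, 1], [-0.002, 0, 0.146, 359.4, -220.4, 31, 1], [-0.002, 0, 0.146, 359.4, -220.4, 31, 1], [-0.002, 0, 0.146, 359.4, -220.4, 31, 1], [-0.002, 0, 0.146, 359.4, -220.4, 31, 1], [-0.002, 0, 0.146, 359.4, -220.4, 31, 1], [-0.002, 0, 0.146, 463.4, -503, 61, 1], [-0.002, 0, 0.146, 463.4, -503, 61, 1], [-0.002, 0, 0.146, 463.4, -503, 61, 1], [-0.002, 0, 0.146, 463.4, -503, 61, 1], [-0.002, 0, 0.146, 463.4, -503, 61, 1]]

```text
t: 1.6
tool_pos: [0.4788, 0.0018, 0.17]
orientation: [3.14, 0.0, 0.111]
wrist_force: [0.9, -0.1, -0.0]
opening: 0.0853
finger_force: 0.0
```

```bash
cat >> h.py <<'E'
def wcloud(d,K,R,t):
    v,u=np.indices(d.shape); x=(u-K[0,2])/K[0,0]; y=(v-K[1,2])/K[1,1]; r=np.hypot(x,y)+1e-9
    k=np.tan(np.minimum(r,1.5))/r; c=np.stack([x*k*d,y*k*d,d],-1); return (c-t)@R
E
python3 - <<'E'
from h import *; from rig import robot
m=robot.camera_model('wrist'); p,d=robot.camera('wrist'); cv2.imwrite('pics/w1.png',p[...,::-1]); print(m)
W=wcloud(d,m['mtx'],m['R'],m['t'])
k=(np.hypot(W[...,0]-.479,W[...,1])<.04)&(W[...,2]>.055)&(W[...,2]<.063)&(d>0)
q=W[k]; print(k.sum(),q.min(0),q.max(0),(q.min(0)+q.max(0))/2)
s=robot.get_state();rel(s,(.479,0,.035,.11))
E
```

```text
{'mtx': array([[371.64829954,   0.        , 322.07680262],
       [  0.        , 371.64829954, 238.69340895],
       [  0.        ,   0.        ,   1.        ]]), 'R': array([[ 0.11157668, -0.99375426,  0.0017663 ],
       [-0.95388721, -0.10660175,  0.28059803],
       [-0.2786572 , -0.03299305, -0.95982375]]), 't': array([-0.05141638,  0.43668952,  0.45388805])}
1291 [ 0.46307924 -0.01663002  0.05506903] [0.49265866 0.01305705 0.06299606] [ 0.47786895 -0.00178649  0.05903254]
[-0.002 -0.     0.009] [ -0.8   9.8 134.7]
```

View pics/w1.png

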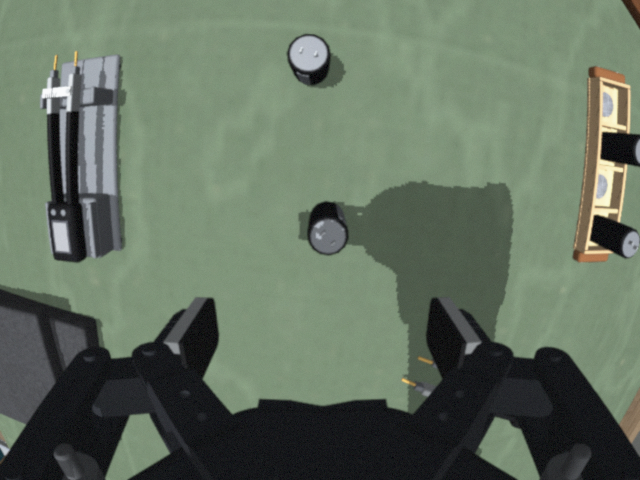

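The wrist view shows the can at (328,235) between the fingers. It measures (0.478,-0.002), which agrees with the top view. I'll check that the arm has settled.

```bash
python3 - <<'E'
from h import *; from rig import robot
s=robot.get_state();print(s['t'],s['tool_pos'],s['orientation'],s['joint_velocities']);robot.camera('top');robot.camera('top');s=robot.get_state();print(s['t'],s['tool_pos'],s['orientation'],s['joint_velocities']);rel(s,(.478,-.001,.035,.11))
E
```

```text
1.65 [0.47861281 0.00965964 0.16969492] [-3.14008570e+00 -2.78716289e-04  1.19211243e-01] [ 0.03529786 -0.0099351   0.02256973 -0.00289902 -0.02562686  0.01762401
  0.17189413]
1.75 [0.47878529 0.00266353 0.16996057] [3.14053941e+00 5.15986979e-04 1.16302926e-01] [ 0.04467506  0.00052063  0.06919644 -0.00696866  0.014042    0.00679449
  0.03111345]
[0.001 0.001 0.006] [ -1.1   3.4 135. ]
```

jog_arm:
  series:
    - [[0, 0, 0, -1, 1, 50, 1], [0, 0, 0, -1, 1, 95, 1], [0, 0, 0, -1, 1, 125, 1], [0, 0, 0, -1, 1, 137, 1], [0, 0, 0, -1, 1, 137, 1], [0, 0, 0, -1, 1, 137, 0.2], [0, 0, 0, -1, 1, 137, 0.2], [0, 0, 0, -1, 1, 137, 0.2], [0, 0, 0, -1, 1, 137, 0.2], [0, 0, 0, -1, 1, 137, 0.2], [0, 0, 0, -1, 1, 137, 0.2]]

```text
t: 3.12
tool_pos: [0.479, -0.0022, 0.0343]
orientation: [3.139, -0.002, 0.11]
wrist_force: [-2.8, -0.2, 6.3]
opening: 0.0284
finger_force: 58.9
```

```bash
python3 - <<'E'
from h import *; from rig import robot
s=robot.get_state()
rel(s,(.479,-.002,.14,.11),(.5463,-.2754,.14,.11))
E
```

```text
[ 0.003 -0.002 -0.   ] [ 2.000e-01  1.000e-01 -1.057e+02]
[ 0.003 -0.002 -0.   ] [  37.1  279.2 -104.9]
```

jog_arm:
  series:
    - [[0, 0, 0, 0, 0, -30, 0.2], [0, 0, 0, 0, 0, -70, 0.2], [0, 0, 0, 0, 0, -105, 0.2], [0, 0, 0, 5, 35, -105, 0.2], [0, 0, 0, 11, 85, -105, 0.2], [0, 0, 0, 18, 135, -105, 0.2], [0, 0, 0, 25, 185, -105, 0.2], [0, 0, 0, 31, 230, -105, 0.2], [0, 0, 0, 35, 262, -105, 0.2], [0, 0, 0, 37, 279, -105, 0.2], [0, 0, 0, 37, 279, -105, 0.2], [0, 0, 0, 37, 279, -105, 0.2]]

```text
t: 4.62
tool_pos: [0.546, -0.2731, 0.1389]
orientation: [3.141, -0.0, 0.112]
wrist_force: [-0.1, 0.9, -0.9]
opening: 0.0283
finger_force: 59.4
```

Look with the wrist camera to check the can against the cell.

```bash
python3 - <<'E'
from h import *; from rig import robot
robot.camera('top')
m=robot.camera_model('wrist'); p,d=robot.camera('wrist'); s=robot.get_state(); print(s['tool_pos'],s['orientation']); cv2.imwrite('pics/w2.png',p[...,::-1])
np.savez('pics/w2.npz',p=p,d=d,**m)
W=wcloud(d,m['mtx'],m['R'],m['t']);z=W[...,2]
hsv=cv2.cvtColor(p,cv2.COLOR_RGB2HSV)
near=(np.hypot(W[...,0]-.5676,W[...,1]+.273)<.13)&(d>0)
q=W[near&(z>.019)&(z<.026)&(hsv[...,1]>50)&(hsv[...,0]<30)]; print('tray',len(q),cv2.minAreaRect(q[:,:2].astype(np.float32)))
q=W[near&(z>.15)&(z<.18)&(np.hypot(W[...,0]-.546,W[...,1]+.274)<.02)]; print('held',len(q),q.min(0),q.max(0))
E
```

```text
[ 0.54598909 -0.27323015  0.13910516] [ 3.14017918e+00 -4.34150360e-04  1.12297290e-01]
tray 2560 ((0.5770611763000488, -0.2737467586994171), (0.1564125418663025, 0.046496015042066574), 6.122805118560791)
held 7121 [ 0.53097088 -0.2899816   0.15003012] [ 0.5604982  -0.25460982  0.1799878 ]
```

View pics/w2.png

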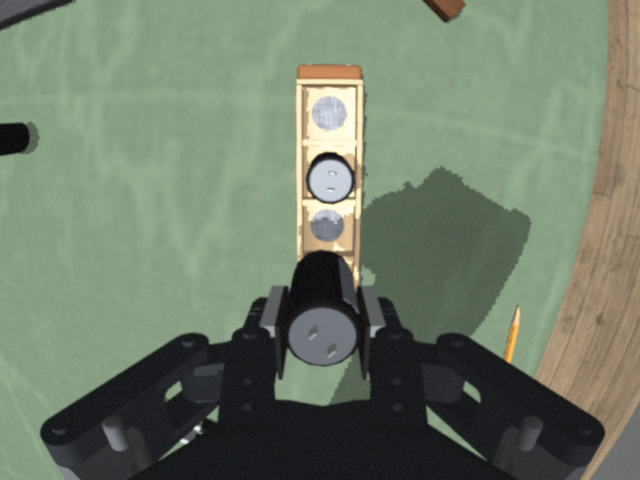

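The wrist view shows the held can at (322,330) and the target empty cell at (328,225). The tray line is at y≈-0.276 there, so I shift 2.5 mm and lower the can.

jog_arm:
  series:
    - [[0, 0, 0, 0.5, 2.5, 35, 0.2], [0, 0, 0, 0.5, 2.5, 65, 0.2], [0, 0, 0, 0.5, 2.5, 82, 0.2], [0, 0, 0, 0.5, 2.5, 92, 0.2], [0, 0, 0, 0.5, 2.5, 99, 0.2], [0, 0, 0, 0.5, 2.5, 100, 0.2], [0, 0, 0, 0.5, 2.5, 100, 0.2]]

```text
t: 5.6
tool_pos: [0.547, -0.278, 0.0396]
orientation: [3.139, -0.001, 0.11]
wrist_force: [0.0, 0.4, -0.7]
opening: 0.028
finger_force: 59.4
```

jog_arm:
  series:
    - [[0, 0, 0, 0, -1, 1.2, 0.2], [0, 0, 0, 0, -1, 1.2, 0.2], [0, 0, 0, 0, -1, 1.2, 0.55], [0, 0, 0, 0, -1, 1.2, 0.8], [0, 0, 0, 0, -1, 1.2, 1], [0, 0, 0, 0, -1, 1, 1], [0, 0, 0, 0, -1, -40, 1], [0, 0, 0, 0, -1, -90, 1], [0, 0, 0, 0, -1, -100, 1], [0, 0, 0, 0, -1, -100, 1]]

```text
t: 6.85
tool_pos: [0.5467, -0.2768, 0.1395]
orientation: [3.139, -0.001, 0.11]
wrist_force: [-0.0, 0.1, -0.1]
opening: 0.0853
finger_force: 0.0
```

```bash
python3 - <<'E'
from h import *; from rig import robot
p,d=robot.camera('top');m=robot.camera_model('top');W=cloud(d,m['mtx'],m['R'],m['t'])
m=robot.camera_model('wrist'); p,d=robot.camera('wrist'); s=robot.get_state(); print(s['tool_pos'],s['orientation']); cv2.imwrite('pics/w3.png',p[...,::-1])
W=wcloud(d,m['mtx'],m['R'],m['t'])
for c in((.546,-.276),(.589,-.271),(.503,-.28),(.603,.0265)):
    q=W[(np.hypot(W[...,0]-c[0],W[...,1]-c[1])<.023)&(W[...,2]>.045)&(W[...,2]<.075)&(d>0)]
    if len(q): t=q[q[:,2]>np.percentile(q[:,2],90)-.005]; print(c,len(q),t.min(0),t.max(0),(t.min(0)+t.max(0))/2)
rel(s,(.546,-.276,.16,.11),(.603,.0265,.16,.11))
E
```

```text
[ 0.54551941 -0.27633725  0.1373125 ] [3.14082364e+00 1.84144247e-03 1.09798400e-01]
(0.546, -0.276) 1966 [ 0.53150041 -0.29179081  0.06102263] [ 0.56085223 -0.26162943  0.07166747] [ 0.54617632 -0.27671012  0.06634505]
(0.589, -0.271) 1964 [ 0.57444998 -0.28741256  0.06102054] [ 0.60347136 -0.2580734   0.0716879 ] [ 0.58896067 -0.27274298  0.06635422]
(0.503, -0.28) 1806 [ 0.48906696 -0.2968909   0.06101107] [ 0.51823209 -0.26759141  0.07190919] [ 0.50364952 -0.28224115  0.06646013]
[ 0.001  0.002 -0.   ] [  0.5  -0.3 -22.7]
[ 0.001  0.002 -0.   ] [  90.3 -294.7  -23.1]
```

The first can stands upright in its cell at (0.546,-0.277). On to can c3.

jog_arm:
  series:
    - [[0, 0, 0, 0, 0, -22, 1], [0, 0, 0, 15, -50, -22, 1], [0, 0, 0, 33, -108, -22, 1], [0, 0, 0, 52, -168, -22, 1], [0, 0, 0, 70, -227, -22, 1], [0, 0, 0, 83, -272, -22, 1], [0, 0, 0, 90, -294, -22, 1], [0, 0, 0, 90, -294, -22, 1], [0, 0, 0, 90, -294, -22, 1], [0, 0, 0, 90, -294, 25, 1], [0, 0, 0, 90, -294, 25, 1], [0, 0, 0, 90, -294, 25, 1]]

```text
t: 8.45
tool_pos: [0.6039, 0.0243, 0.1143]
orientation: [3.139, -0.001, 0.108]
wrist_force: [0.3, 0.7, -0.0]
opening: 0.0856
finger_force: 0.0
```

```bash
python3 - <<'E'
from h import *; from rig import robot
robot.camera('top')
m=robot.camera_model('wrist'); p,d=robot.camera('wrist'); s=robot.get_state(); print(s['tool_pos'],s['orientation']); 
W=wcloud(d,m['mtx'],m['R'],m['t'])
c=(.603,.0265)
q=W[(np.hypot(W[...,0]-c[0],W[...,1]-c[1])<.025)&(W[...,2]>.053)&(W[...,2]<.063)&(d>0)]
print(len(q),q.min(0),q.max(0),(q.min(0)+q.max(0))/2)
rel(s,(.603,.026,.034,.11))
E
```

```text
[0.60466743 0.02502965 0.11526168] [ 3.13940409e+00 -2.85782312e-03  1.09017172e-01]
2025 [0.58866193 0.01064438 0.05314249] [0.6178994  0.04028474 0.06299944] [0.60328066 0.02546456 0.05807097]
[ 0.002 -0.003 -0.001] [-1.8 -1.3 81.3]
```

jog_arm:
  series:
    - [[0, 0, 0, -1, -0.5, 40, 1], [0, 0, 0, -1, -0.5, 70, 1], [0, 0, 0, -1, -0.5, 80, 1], [0, 0, 0, -1, -0.5, 80, 1], [0, 0, 0, -1, -0.5, 80, 0.2], [0, 0, 0, -1, -0.5, 80, 0.2], [0, 0, 0, -1, -0.5, 80, 0.2], [0, 0, 0, -1, -0.5, 80, 0.2], [0, 0, 0, -1, -0.5, 80, 0.2], [0, 0, 0, -1, -0.5, 80, 0.2]]

```text
t: 9.8
tool_pos: [0.6031, 0.0257, 0.0342]
orientation: [3.139, -0.001, 0.11]
wrist_force: [-1.0, -0.5, 5.9]
opening: 0.0282
finger_force: 59.1
```

```bash
python3 - <<'E'
from h import *; from rig import robot
s=robot.get_state();rel(s,(.603,.026,.14,.11),(.632,-.2665,.14,.11))
E
```

```text
[ 0.002 -0.001 -0.   ] [ 1.000e-01 -1.000e-01 -1.058e+02]
[ 0.002 -0.001 -0.   ] [  -3.1  293.8 -105.2]
```

jog_arm:
  series:
    - [[0, 0, 0, 0, 0, -30, 0.2], [0, 0, 0, 0, 0, -70, 0.2], [0, 0, 0, 0, 0, -105, 0.2], [0, 0, 0, 0, 40, -105, 0.2], [0, 0, 0, -1, 90, -105, 0.2], [0, 0, 0, -1, 145, -105, 0.2], [0, 0, 0, -2, 200, -105, 0.2], [0, 0, 0, -3, 245, -105, 0.2], [0, 0, 0, -3, 277, -105, 0.2], [0, 0, 0, -3, 293.5, -105, 0.2], [0, 0, 0, -3, 293.5, -105, 0.2], [0, 0, 0, -3, 293.5, -105, 0.2]]

```text
t: 11.3
tool_pos: [0.6322, -0.2637, 0.1389]
orientation: [3.141, -0.0, 0.112]
wrist_force: [0.2, 0.3, 0.4]
opening: 0.0282
finger_force: 59.3
```

jog_arm:
  series:
    - [[0, 0, 0, 0, 0, 0, 0.2], [0, 0, 0, 0, 0, 0, 0.2]]

```text
t: 11.55
tool_pos: [0.632, -0.265, 0.1392]
orientation: [3.14, -0.0, 0.111]
wrist_force: [0.1, -0.4, -1.4]
opening: 0.0282
finger_force: 59.3
```

jog_arm:
  series:
    - [[0, 0, 0, 0, 1, 35, 0.2], [0, 0, 0, 0, 1, 65, 0.2], [0, 0, 0, 0, 1, 82, 0.2], [0, 0, 0, 0, 1, 92, 0.2], [0, 0, 0, 0, 1, 99, 0.2], [0, 0, 0, 0, 1, 101, 0.2], [0, 0, 0, 0, 1, 101, 0.2], [0, 0, 0, 0, 1, 101, 0.2]]

```text
t: 12.55
tool_pos: [0.6322, -0.2675, 0.0386]
orientation: [3.139, -0.001, 0.11]
wrist_force: [0.1, -1.0, -1.4]
opening: 0.0281
finger_force: 59.3
```

jog_arm:
  series:
    - [[0, 0, 0, 0, 0, 0.5, 0.2], [0, 0, 0, 0, 0, 0.5, 0.55], [0, 0, 0, 0, 0, 0.5, 0.8], [0, 0, 0, 0, 0, 0.5, 1], [0, 0, 0, 0, 0, 0.5, 1], [0, 0, 0, 0, 0, -40, 1], [0, 0, 0, 0, 0, -90, 1], [0, 0, 0, 0, 0, -120, 1], [0, 0, 0, 0, 0, -120, 1], [0, 0, 0, 0, 0, -120, 1]]

```text
t: 13.8
tool_pos: [0.6314, -0.267, 0.157]
orientation: [3.14, 0.001, 0.11]
wrist_force: [-1.2, 0.3, -0.2]
opening: 0.0853
finger_force: 0.0
```

```bash
python3 - <<'E'
from h import *; from rig import robot
robot.camera('top')
m=robot.camera_model('wrist'); p,d=robot.camera('wrist'); s=robot.get_state(); print(s['t'],s['tool_pos'],s['orientation'])
W=wcloud(d,m['mtx'],m['R'],m['t'])
for c in((.632,-.267),(.546,-.276),(.589,-.271),(.503,-.28)):
    q=W[(np.hypot(W[...,0]-c[0],W[...,1]-c[1])<.023)&(W[...,2]>.045)&(W[...,2]<.085)&(d>0)]
    if len(q): t=q[q[:,2]>np.percentile(q[:,2],90)-.005]; print(c,len(q),t.min(0),t.max(0),(t.min(0)+t.max(0))/2)
rel(s,(.52,0.0,.2,.05),(.51,.17,.2,.03))
E
```

```text
13.9 [ 0.63100392 -0.26689366  0.15611476] [3.14093880e+00 2.28606812e-03 1.09868236e-01]
(0.632, -0.267) 1685 [ 0.6175371  -0.28235199  0.06103228] [ 0.64718933 -0.25297502  0.07231321] [ 0.63236322 -0.2676635   0.06667274]
(0.546, -0.276) 1411 [ 0.53175178 -0.29125571  0.06098247] [ 0.56075954 -0.26208906  0.07235452] [ 0.54625566 -0.27667238  0.0666685 ]
(0.589, -0.271) 1570 [ 0.57487272 -0.28689406  0.0610403 ] [ 0.60371842 -0.25767251  0.07272449] [ 0.58929557 -0.27228329  0.06688239]
(0.503, -0.28) 1195 [ 0.49146727 -0.2962579   0.0611366 ] [ 0.51856505 -0.26763051  0.07109544] [ 0.50501616 -0.28194421  0.06611602]
[0.001 0.002 0.06 ] [ -81.2 -277.4  -43.9]
[0.001 0.002 0.08 ] [ -72.5 -447.5  -44. ]
```

All four cans stand in their cells. Now to a viewpoint over the tweezers.

jog_arm:
  series:
    - [[0, 0, 0, -6, -40, -30, 1], [0, 0, 0.02, -12, -100, -64, 1], [0, 0, 0.04, -20, -160, -64, 1], [0, 0, 0.05, -26, -220, -64, 1], [0, 0, 0.06, -32, -280, -64, 1], [0, 0, 0.07, -39, -340, -64, 1], [0, 0, 0.08, -46, -400, -64, 1], [0, 0, 0.08, -52, -455, -64, 1], [0, 0, 0.08, -55, -492, -64, 1], [0, 0, 0.08, -56, -507, -64, 1], [0, 0, 0.08, -56, -507, -64, 1], [0, 0, 0.08, -56, -507, -64, 1]]

```text
t: 15.4
tool_pos: [0.5214, 0.2286, 0.2204]
orientation: [3.139, 0.0, 0.027]
wrist_force: [-0.3, 0.5, 0.1]
opening: 0.0857
finger_force: 0.0
```

```bash
python3 - <<'E'
from h import *; from rig import robot
robot.camera('top');robot.camera('top')
m=robot.camera_model('wrist'); p,d=robot.camera('wrist'); s=robot.get_state(); print(s['t'],s['tool_pos'],s['orientation'])
np.savez('pics/w4.npz',p=p,d=d,**m); cv2.imwrite('pics/w4.png',p[...,::-1])
E
```

```text
15.55 [0.52123321 0.22904519 0.22081638] [ 3.13908724e+00 -3.42202269e-04  2.71849577e-02]
```

View pics/w4.png

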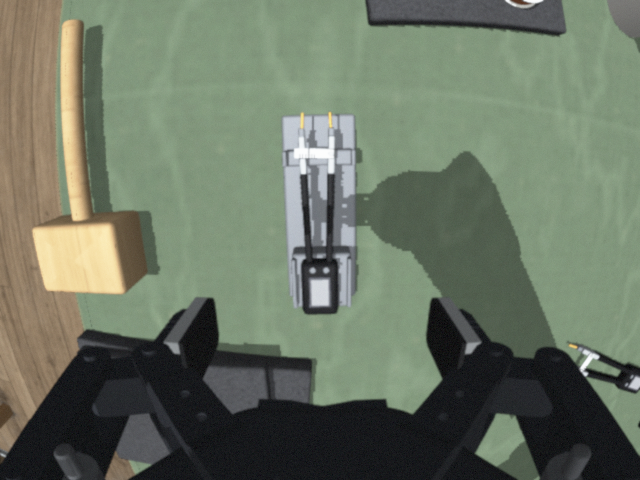

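The wrist view shows the tweezers: brass tips at (302,115) and (330,115), scale at (315,154), head at (320,287). I'll take tips, legs and head from masks.

```bash
python3 - <<'E'
from h import *
p,d,K,R,t=load('pics/w4.npz'); W=wcloud(d,K,R,t); z=W[...,2]
def fr(uv,zz):
    uv=np.atleast_2d(uv).astype(float); x=(uv-K[:2,2])/K[0,0]; r=np.linalg.norm(x,axis=1)[:,None]; dr=np.c_[x/r*np.sin(r),np.cos(r)]@R; o=-R.T@t
    return o+dr*((zz-o[2])/dr[:,2])[:,None]
hsv=cv2.cvtColor(p,cv2.COLOR_RGB2HSV); roi=np.zeros(d.shape,bool); roi[100:320,275:365]=1
b=roi&(hsv[...,0]>12)&(hsv[...,0]<35)&(hsv[...,1]>110)
n,l,st,c=cv2.connectedComponentsWithStats(b.astype(np.uint8))
for i in range(1,n):
    if st[i,4]>4:
        vv,uu=np.nonzero(l==i); q=fr(np.c_[uu,vv],.041); print('brass',st[i],q.min(0),q.max(0),q.mean(0))
dark=roi&(hsv[...,2]<60)
vv,uu=np.nonzero(dark); q=fr(np.c_[uu,vv],.048)
for x0 in np.arange(.42,.58,.01):
    k=q[abs(q[:,0]-x0)<.005]
    if len(k): print(round(x0,3),np.round([k[:,1].min(),k[:,1].max(),k[:,1].mean()],4))
m=roi&(z>.046)&(z<.06); h=W[m&(W[...,0]<.49)]; print('head',len(h),np.median(h[:,2]),cv2.minAreaRect(h[:,:2].astype(np.float32)))
sc=roi&(hsv[...,2]>215)&(hsv[...,1]<25); vv,uu=np.nonzero(sc); q=fr(np.c_[uu,vv],.049); q=q[q[:,0]>.55]; print('scale',cv2.minAreaRect(q[:,:2].astype(np.float32)))
E
```

```text
brass [301 113   2   4   5] [0.60625082 0.24819856 0.041     ] [0.6088652 0.2490966 0.041    ] [0.6076424  0.24840342 0.041     ]
brass [329 112   2  10  16] [0.6024752  0.22415128 0.041     ] [0.61030907 0.2252308  0.041     ] [0.60703337 0.22460349 0.041     ]
0.43 [0.2122 0.2443 0.2285]
0.44 [0.2123 0.2444 0.2273]
0.45 [0.2127 0.2445 0.2276]
0.46 [0.2131 0.2455 0.2281]
0.47 [0.2135 0.2456 0.2294]
0.48 [0.2148 0.2456 0.2299]
0.49 [0.218  0.2431 0.2305]
0.5 [0.2201 0.2433 0.2316]
0.51 [0.2196 0.2444 0.2312]
0.52 [0.2199 0.2445 0.2315]
0.53 [0.2194 0.2455 0.2322]
0.54 [0.2197 0.2466 0.2315]
0.55 [0.22   0.2476 0.2332]
0.56 [0.2203 0.2442 0.2253]
head 2069 0.052569034088700436 ((0.45828285813331604, 0.22946447134017944), (0.06397566199302673, 0.03407994657754898), 2.8830840587615967)
scale ((0.5801575779914856, 0.23992866277694702), (0.04466875642538071, 0.037997931241989136), 3.5500519275665283)
```

jog_arm:
  series:
    - [[0, 0, 0.017, 19, -3, 40, 1], [0, 0, 0.017, 19, -3, 80, 1], [0, 0, 0.017, 19, -3, 100, 1], [0, 0, 0.017, 19, -3, 100, 1], [0, 0, 0.017, 19, -3, 100, 1]]

```text
t: 16.18
tool_pos: [0.5403, 0.2341, 0.1222]
orientation: [3.14, -0.002, 0.012]
wrist_force: [0.8, 0.6, 0.1]
opening: 0.0854
finger_force: 0.0
```

```bash
cat >> h.py <<'E'
def fr(uv,zz,K,R,t):
    uv=np.atleast_2d(uv).astype(float); x=(uv-K[:2,2])/K[0,0]; r=np.linalg.norm(x,axis=1)[:,None]; dr=np.c_[x/r*np.sin(r),np.cos(r)]@R; o=-R.T@t
    return o+dr*((zz-o[2])/dr[:,2])[:,None]
E
python3 - <<'E'
from h import *; from rig import robot
robot.camera('top');robot.camera('top')
m=robot.camera_model('wrist'); p,d=robot.camera('wrist'); s=robot.get_state(); print(s['t'],s['tool_pos'],s['orientation'])
np.savez('pics/w5.npz',p=p,d=d,**m)
K,R,t=m['mtx'],m['R'],m['t']; W=wcloud(d,K,R,t); z=W[...,2]
leg=(z>.040)&(z<.056)&(abs(W[...,1]-.232)<.03)&(d>0)&(W[...,0]>.42)&(W[...,0]<.63)
q=W[leg]
for x0 in np.arange(.43,.62,.01):
    k=q[abs(q[:,0]-x0)<.005]
    if len(k):
        y=np.sort(k[:,1]); g=np.argmax(np.diff(y)); print(round(x0,3),len(k),np.round([y[0],y[g],y[g+1],y[-1]],4))
hsv=cv2.cvtColor(p,cv2.COLOR_RGB2HSV)
b=leg&(hsv[...,0]>12)&(hsv[...,0]<35)&(hsv[...,1]>110); b=b|((hsv[...,0]>12)&(hsv[...,0]<35)&(hsv[...,1]>110)&(abs(W[...,1]-.232)<.03)&(W[...,0]>.57)&(W[...,0]<.64))
n,l,st,c=cv2.connectedComponentsWithStats(b.astype(np.uint8))
for i in range(1,n):
    if st[i,4]>8: vv,uu=np.nonzero(l==i); k=fr(np.c_[uu,vv],.041,K,R,t); print('brass',st[i],k.min(0),k.max(0))
cv2.imwrite('pics/w5.png',p[...,::-1])
E
```

```text
16.325 [0.54028684 0.2344158  0.12235317] [ 3.14045885e+00 -2.58533984e-03  1.25551183e-02]
0.43 350 [0.2025 0.2025 0.2112 0.2545]
0.44 564 [0.202  0.2032 0.2114 0.255 ]
0.45 596 [0.202  0.2031 0.2119 0.2548]
0.46 662 [0.2021 0.2039 0.2133 0.2553]
0.47 732 [0.2021 0.2045 0.2134 0.2565]
0.48 732 [0.202  0.2048 0.2131 0.2563]
0.49 232 [0.2186 0.2243 0.2375 0.2434]
0.5 261 [0.2187 0.2246 0.2382 0.2448]
0.51 281 [0.2188 0.2248 0.2389 0.2454]
0.52 292 [0.2191 0.2249 0.2396 0.246 ]
0.53 321 [0.2188 0.225  0.2403 0.2473]
0.54 325 [0.2186 0.225  0.241  0.2479]
0.55 335 [0.2188 0.2253 0.2416 0.2491]
0.56 322 [0.2189 0.2253 0.2429 0.2618]
0.57 655 [0.2022 0.2056 0.2196 0.2618]
0.58 643 [0.2021 0.2058 0.2198 0.2535]
0.59 310 [0.2201 0.2255 0.2454 0.2514]
0.6 156 [0.2213 0.2255 0.2467 0.2504]
0.61 70 [0.2237 0.2257 0.2476 0.2494]
brass [339 134   5  23  58] [0.5973211  0.22292088 0.041     ] [0.61064317 0.22556463 0.041     ]
brass [300 136   3  22  63] [0.59640552 0.24758764 0.041     ] [0.6091454 0.2488706 0.041    ]
```

View pics/w5.png

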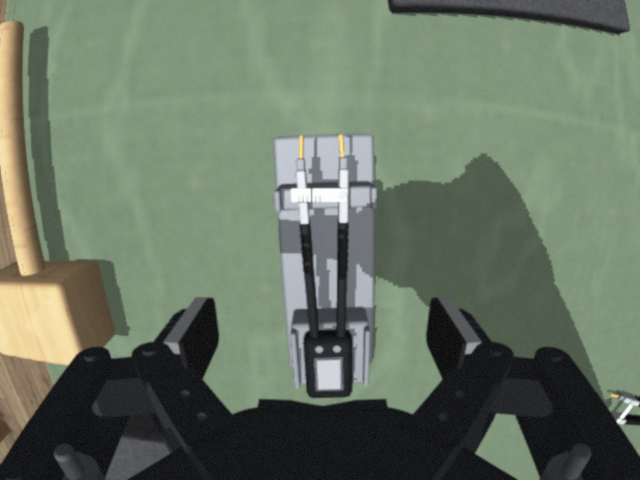

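The right leg runs at yaw ≈0.01, which matches the tool. The grip point is near (0.540,0.233); the wrist view shows nothing beside the legs around (320,270). Lowering.

jog_arm:
  series:
    - [[0, 0, 0, 0, 1, 45, 1], [0, 0, 0, 0, 1, 80, 1], [0, 0, 0, 0, 1, 97, 1], [0, 0, 0, 0, 1, 102, 1], [0, 0, 0, 0, 1, 102, 0.6], [0, 0, 0, 0, 1, 102, 0.45], [0, 0, 0, 0, 1, 102, 0.38], [0, 0, 0, 0, 1, 102, 0.38], [0, 0, 0, 0, 1, 102, 0.38]]

```text
t: 17.45
tool_pos: [0.5396, 0.233, 0.0191]
orientation: [3.14, -0.001, 0.013]
wrist_force: [-0.1, 0.4, 0.1]
opening: 0.0325
finger_force: 0.0
```

jog_arm:
  series:
    - [[0, 0, 0, 0, 0, 0, 0.36], [0, 0, 0, 0, 0, 0, 0.34], [0, 0, 0, 0, 0, 0, 0.32], [0, 0, 0, 0, 0, 0, 0.305], [0, 0, 0, 0, 0, 0, 0.29], [0, 0, 0, 0, 0, 0, 0.29], [0, 0, 0, 0, 0, 0, 0.29]]

```text
t: 18.32
tool_pos: [0.5398, 0.2331, 0.0192]
orientation: [3.14, -0.001, 0.013]
wrist_force: [-0.3, -0.6, 3.7]
opening: 0.0247
finger_force: 5.1
```

```bash
cat > gap.py <<'E'
from h import *; from rig import robot
m=robot.camera_model('wrist'); p,d=robot.camera('wrist'); s=robot.get_state(); print(s['t'],s['tool_pos'],s['orientation'],s['opening'],s['finger_force'])
K,R,t=m['mtx'],m['R'],m['t']; W=wcloud(d,K,R,t); zt=s['tool_pos'][2]+.021
hsv=cv2.cvtColor(p,cv2.COLOR_RGB2HSV)
x0,y0=s['tool_pos'][:2]
b=(hsv[...,0]>12)&(hsv[...,0]<35)&(hsv[...,1]>100); v,u=np.nonzero(b); k=fr(np.c_[u,v],zt,K,R,t); b[v,u]=(abs(k[:,1]-y0)<.025)&(k[:,0]>x0+.04)&(k[:,0]<x0+.085)
n,l,st,c=cv2.connectedComponentsWithStats(b.astype(np.uint8))
for i in range(1,n):
    if st[i,4]>8:
        vv,uu=np.nonzero(l==i); k=fr(np.c_[uu,vv],zt,K,R,t); e=k[k[:,0]>k[:,0].max()-.006]; print('brass',st[i],k.min(0)[:2],k.max(0)[:2],'end y',e[:,1].min(),e[:,1].max(),'z',np.median(W[l==i][:,2]))
cv2.imwrite('pics/gap_%.2f.png'%s['t'],cv2.resize(p[60:260,220:420,::-1],None,fx=3,fy=3,interpolation=cv2.INTER_CUBIC))
E
python3 gap.py; ls pics
```

```text
18.375 [0.5397933  0.23304882 0.01915342] [ 3.13985489e+00 -8.78992205e-04  1.27794239e-02] 0.02490242515527868 5.14096398386755
brass [338 132  11  42 282] [0.59711709 0.22579155] [0.61067937 0.22933877] end y 0.22662646787144078 0.22933876753646873 z 0.042626621032813033
brass [285 134   8  42 259] [0.59624991 0.24427604] [0.60983161 0.2465758 ] end y 0.2442760448111043 0.24625209416035054 z 0.042722990551621785
crop_tw.png
gap_18.38.png
scene0.npz
scene0.png
top0.npz
top0.png
w1.png
w2.npz
w2.png
w3.png
w4.npz
w4.png
w5.npz
w5.png
```

jog_arm:
  series:
    - [[0, 0, 0, 0, 0, 0, 0.28], [0, 0, 0, 0, 0, 0, 0.27], [0, 0, 0, 0, 0, 0, 0.262], [0, 0, 0, 0, 0, 0, 0.262], [0, 0, 0, 0, 0, 0, 0.262]]

```text
t: 19.0
tool_pos: [0.5399, 0.233, 0.0193]
orientation: [3.14, -0.001, 0.013]
wrist_force: [0.1, -0.3, 5.6]
opening: 0.0226
finger_force: 8.3
```

```bash
python3 gap.py; ls pics|grep gap
```

```text
19.05 [0.53991574 0.23300059 0.0192716 ] [ 3.13983389e+00 -1.09457345e-03  1.27060938e-02] 0.02268407778574721 8.334528654813766
brass [290 133   8  43 281] [0.59636263 0.24257517] [0.61026524 0.24487307] end y 0.24258297671195772 0.2445714615590952 z 0.04259000827795465
brass [332 132  11  42 277] [0.59718741 0.2277292 ] [0.61073579 0.231249  ] end y 0.22854456404981455 0.2312490005304011 z 0.04268336976038734
gap_18.38.png
gap_19.05.png
```

View pics/gap_19.05.png

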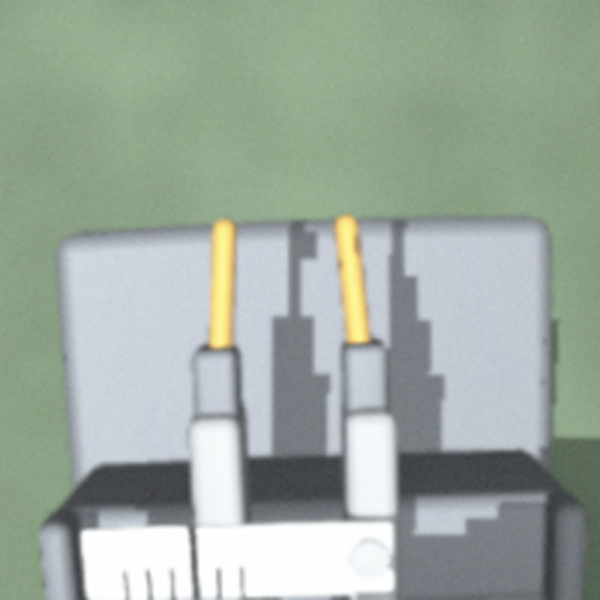

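The crop shows the tips at (224,225) and (346,220). The left leg's outer edge at x≈190 lies almost under the long scale line at x≈193, so the gap is about 10.5–11 mm. A small further squeeze, then a gentle lift.

jog_arm:
  series:
    - [[0, 0, 0, 0, 0, 0, 0.257], [0, 0, 0, 0, 0, 0, 0.257], [0, 0, 0, 0, 0, -4, 0.257], [0, 0, 0, 0, 0, -12, 0.257], [0, 0, 0, 0, 0, -25, 0.257], [0, 0, 0, 0, 0, -42, 0.257], [0, 0, 0, 0, 0, -60, 0.257], [0, 0, 0, 0, 0, -78, 0.257], [0, 0, 0, 0, 0, -92, 0.257], [0, 0, 0, 0, 0, -100, 0.257], [0, 0, 0, 0, 0, -100, 0.257], [0, 0, 0, 0, 0, -100, 0.257]]

```text
t: 20.55
tool_pos: [0.5391, 0.2329, 0.1182]
orientation: [3.139, 0.001, 0.013]
wrist_force: [0.5, -0.8, -1.3]
opening: 0.0223
finger_force: 6.0
```

```bash
sed -i 's/p\[60:260,220:420/p[100:300,220:420/' gap.py; python3 gap.py; ls pics|grep gap; python3 - <<'E'
from h import *; from rig import robot
m=robot.camera_model('wrist'); p,d=robot.camera('wrist'); s=robot.get_state(); print(s['tool_pos'],s['wrist_force'])
W=wcloud(d,m['mtx'],m['R'],m['t']); z=W[...,2]
k=(z>s['tool_pos'][2]+.01)&(z<s['tool_pos'][2]+.05)&(abs(W[...,1]-.233)<.03)&(d>0)
q=W[k]
for a in np.arange(.43,.615,.02):
    e=q[abs(q[:,0]-a)<.005]
    if len(e): print(round(a,2),len(e),np.percentile(e[:,2],[50,90]))
E
```

```text
20.6 [0.53910119 0.23292588 0.11811215] [3.13921162e+00 8.86810633e-04 1.28411612e-02] 0.022093903192882566 6.011092811822891
brass [295 133   9  43 275] [0.59565575 0.24057194] [0.60955268 0.24314362] end y 0.2405719403664508 0.24283313806434853 z 0.14169497614644636
brass [337 133  10  42 279] [0.59616498 0.22632389] [0.6097215  0.22953885] end y 0.22715449436489119 0.2295388526889414 z 0.14175322805880003
gap_18.38.png
gap_19.05.png
gap_20.60.png
[0.53911385 0.23296534 0.11812243] [-0.30402661 -0.95205804 -0.41540814]
0.51 389 [0.14695308 0.14777819]
0.53 1128 [0.14748335 0.15813794]
0.55 4628 [0.14829203 0.16585897]
0.57 1954 [0.14903061 0.14994749]
0.59 1099 [0.14509968 0.14766092]
0.61 219 [0.141428   0.14241561]
```

View pics/gap_20.60.png

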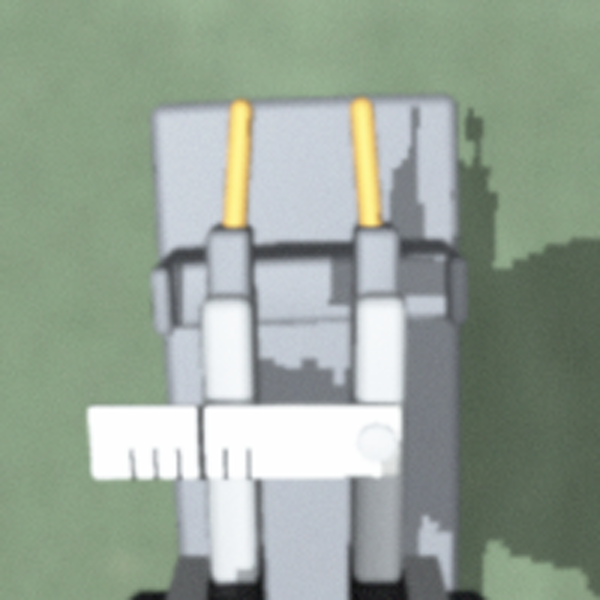

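The gap-scale crop shows the left leg's outer edge at x≈206, beside the long line at x≈201. Scale, opening (22.1 mm), force (6 N) and tip measurement (11 mm) all put the gap at 9.5–11 mm. The tweezers are level and clear of the cradle. I'll hold, check steadiness and the tray, and hand in.

jog_arm:
  series:
    - [[0, 0, 0, 0, 0, 0, 0.257], [0, 0, 0, 0, 0, 0, 0.257], [0, 0, 0, 0, 0, 0, 0.257], [0, 0, 0, 0, 0, 0, 0.257], [0, 0, 0, 0, 0, 0, 0.257], [0, 0, 0, 0, 0, 0, 0.257]]

```text
t: 21.4
tool_pos: [0.5395, 0.2332, 0.1189]
orientation: [3.14, -0.0, 0.013]
wrist_force: [0.3, 0.3, -0.4]
opening: 0.0221
finger_force: 6.0
```

```bash
python3 gap.py; python3 - <<'E'
from h import *; from rig import robot
p,d=robot.camera('top');m=robot.camera_model('top');W=cloud(d,m['mtx'],m['R'],m['t'])
q=W[(abs(W[...,0]-.568)<.1)&(abs(W[...,1]+.273)<.04)&(W[...,2]>.057)&(W[...,2]<.075)]
for c in((.632,-.267),(.546,-.276),(.589,-.271),(.503,-.28)):
    e=q[np.hypot(*(q[:,:2]-c).T)<.021]; print(c,len(e),e.mean(0))
s=robot.get_state(); print(s['finger_force'],s['opening'],abs(s['joint_velocities']).max())
E
```

```text
21.45 [0.53955035 0.23315735 0.11893858] [ 3.13970507e+00 -4.34171932e-04  1.28474599e-02] 0.02206010163683141 6.011209487915039
brass [295 133   9  43 275] [0.59601617 0.24081111] [0.60990946 0.24338156] end y 0.24081111044240733 0.24307163759567935 z 0.14245573070144732
brass [337 133  10  43 280] [0.59620581 0.22656653] [0.61008613 0.22978002] end y 0.2273964590427075 0.22978002110807016 z 0.14249010485938854
(0.632, -0.267) 134 [ 0.63199911 -0.26559157  0.06390601]
(0.546, -0.276) 134 [ 0.54535434 -0.27481786  0.06379495]
(0.589, -0.271) 131 [ 0.58917029 -0.27020977  0.06450484]
(0.503, -0.28) 132 [ 0.50334218 -0.27991209  0.06460221]
6.011384725570679 0.021925976234550008 0.001989975329113995
```

```bash
python3 -c "
from rig import robot
print(robot.sign_off())"
```

```text
the job is handed in; nothing more can be done
None
```

The job is handed in (no verdict returned): all four capacitors stand upright in the tray, one per cell, and the tweezers are held level and still, tips about 10–11 mm apart and 14 cm above the bench.

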